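# Sort the column-change kit back into its holders

### The job

The column change is finished: put the kit back where each piece belongs. The long column goes in the long column cradle and the short column, which someone has laid in the long cradle by mistake, goes in the short cradle, each lying down in both saddles between the end stops; the folding hex key set and the ferrule case go flat in the bays that fit them. Leave all four lying still and let go of.

Things in the scene. Friction and masses are not known exactly. Their poses are not given: they have to be found in the camera images.
- long_column_mid (a point): the long steel chromatography column, 172 mm long with hexagonal ends 17 mm wide, 15 mm high; lies on the bench at the start. Grasp it across the plain barrel, 12 mm in diameter. The point is its centre, half-way along on its axis (7.5 mm above what its ends lie on); y runs along its length. Either end may point either way.
- short_column_mid (a point): the short steel chromatography column, the same but 122 mm long; it starts lying in the saddles of the long cradle, its axis 32 mm above the bench. Barrel 12 mm in diameter, free within 38 mm of the centre. The point is its centre on its axis; y runs along its length.
- hex_keys_mid (a point): folding hex key set, 26 mm wide, 100 mm long, 21 mm high, lying flat on the bench. Grasp it across its width. The point is its centre, half-way up; y runs along its length, z up.
- ferrule_case_mid (a point): small flat case of ferrules, white plastic with a clear lid, 46 mm wide, 72 mm long, 19 mm high, lying flat on the bench. Grasp it across its width. The point is its centre, half-way up; y runs along its length, z up.
- long_cradle_seat (a point): long column cradle, fixed: 200 x 50 mm grey base 6 mm thick, two white vee saddles (mouth 24 mm wide, 17 deep, tops 39 mm above the bench) that centre a column, a 38 mm high stop beyond each end, 188 mm apart. Open for fingers 52 mm between the saddles. Point: centre of a seated column, on its axis, 32 mm above the bench; y along it. Holds the short column at the start.
- short_cradle_seat (a point): short column cradle, fixed: 148 x 50 mm grey base 6 mm thick, two white vee saddles (mouth 24 mm wide, 17 deep, tops 39 mm above the bench) that centre a column, a 38 mm high stop beyond each end, 136 mm apart. Open for fingers 42 mm between the saddles. Point: centre of a seated column, on its axis, 32 mm above the bench; y along it. Too short for the long column.
- key_bay_seat (a point): long narrow bay that fits the hex key set, fixed: grey floor 4 mm thick, white walls 5 mm thick, tops 18 mm above the bench, inside 42 x 116 mm (y along the longer side); long walls cut away over the middle 64 mm for fingers. Point: where the thing's centre is when it lies flat in the middle, 14.5 mm above the bench.
- case_bay_seat (a point): short wide bay that fits the ferrule case, fixed: grey floor 4 mm thick, white walls 5 mm thick, tops 18 mm above the bench, inside 62 x 88 mm (y along the longer side); long walls cut away over the middle 48 mm for fingers. Point: where the thing's centre is when it lies flat in the middle, 13.5 mm above the bench.

How it is judged:
At the end, for the whole second after the job is handed in: Each column lies in its own cradle (centre within 12 mm in plan, 4 mm in height, 0.1 rad); the hex key set and the ferrule case lie flat and lengthwise in their own bays (14 mm in plan, 4 mm in height, tilt under 0.1 rad, turned under 0.3 and 0.4 rad); all four at rest (horizontal distance between long_column_mid and long_cradle_seat below 0.012 m and z of long_column_mid in the frame of long_cradle_seat between -0.004 and 0.004 m and angle between the y axis of long_column_mid and the y axis of long_cradle_seat, either way round below 0.1 rad and horizontal distance between short_column_mid and short_cradle_seat below 0.012 m and z of short_column_mid in the frame of short_cradle_seat between -0.004 and 0.004 m and angle between the y axis of short_column_mid and the y axis of short_cradle_seat, either way round below 0.1 rad and horizontal distance between hex_keys_mid and key_bay_seat below 0.014 m and z of hex_keys_mid in the frame of key_bay_seat between -0.004 and 0.004 m and angle between the y axis of hex_keys_mid and the y axis of key_bay_seat, either way round below 0.3 rad and angle between each of hex_keys_mid, ferrule_case_mid's own z axis and vertical below 0.1 rad and horizontal distance between ferrule_case_mid and case_bay_seat below 0.014 m and z of ferrule_case_mid in the frame of case_bay_seat between -0.004 and 0.004 m and angle between the y axis of ferrule_case_mid and the y axis of case_bay_seat, either way round below 0.4 rad and linear speed of each of long_column, short_column, hex_keys, ferrule_case below 0.02 m/s and angular speed of each of long_column, short_column, hex_keys, ferrule_case below 0.3 rad/s); the robot touches nothing.
It also fails if it takes over 125 s, if anything falls off the work surface, if the arm or the gripper's body presses on something with over 40 N, if the wrist force passes 120 N, or if a joint passes its speed limit or range.

### The arm

A 7-joint arm with a two-finger parallel gripper is mounted at the origin on a cart in front of the work surface, level with it; the furniture and walls round the work are solid. World frame = base frame: x ahead of the robot, y to its left, z up, the work surface at z = 0. Lengths are in m, angles in rad, forces in N, time in s.
With the tool pointing down it reaches from about 0.4 to 0.875 m from the base axis. Payload 19.3 kg.
Tool frame: the origin (TCP) lies midway between the tips of the shut fingers; the grasp point (between the pads) lies 19 mm behind it; z points along the fingers, y is the line along which they close (so a half turn about z gives the same grasp; the last joint's range is limited). The gripper opens to 85 mm and grips with 20 to 120 N. Pads are 22 mm wide; open, the fingers measure 114 mm over their backs; the gripper's body (76 mm by 85 mm) begins 54 mm behind the grasp point. The pads swing forward as they close: fully open they stand 13 mm farther back than shut.
Start: joints at [1.2, 0.521, -0.036, 1.599, 0.021, 1.021, -0.113], TCP at [0.185, -0.597, 0.231] pointing down, gripper open.
Joint ranges: [-2.91, 2.91], [-0.3, 2.13], [-1.5, 1.42], [0.17, 2.43], [-1.26, 4.41], [0.16, 1.93], [-2.52, 2.52]. Speed limits (rad/s): [1.89, 1.89, 2.39, 2.39, 3.01, 3.01, 3.01].

### API

Orientations are given as [roll, pitch, yaw] about the fixed x, y, z axes, in that order (R = Rz(yaw) Ry(pitch) Rx(roll)).
In Python, from workcell import * gives the robot as it stands. The module is installed in compiled form; this text tells all that it offers.
- The arm moves only by the tool play_rows, never from a script. Its argument "deltas" is a list of rows, each a list of 7 numbers: the shift along the tool's x, y, z in units of 500 mm (1.0 is 500 mm), then the turn, a rotation vector about the tool's x, y, z in units of 120 degrees (1.0 is 120 degrees), then the closure, from 0 (fully open) to 1 (shut). A call has 1 to 10 rows; each row is the pose to reach, as a shift and turn from the pose commanded when the call began, along the tool's axes at that moment; what a row does not reach only later rows make up. A row lasts 1/10 s, in which the tool goes at most 50 mm and 8.59 degrees, less where a joint would pass 70% of its speed; a pose out of reach is approached as far as the arm can. A call with a number of a shift or a turn outside -1 to 1 is refused whole. A call with a gripper value outside its range is refused whole. The fingers move at their own pace and stop on an object; "newtons" is the grip in N (left out, the last holds). Time passes only in rows, so rows that repeat a pose let the fingers close. It gives the time, the measured TCP pose, the force, the opening and the grip force at its end, in the units of the state.
- observe(): the state, without advancing time (a new reading comes with each control period).
- grab_frame(name): name is "side" or "top"; returns the picture (400x640x3 uint8, red, green, blue); there is no depth.
- get_calibration(name): a dict with "fovy" (degrees; the focal length in pixels is half the picture's height over the tangent of half this angle, whatever the lens; pixels are square), "cx", "cy" (the principal point, pixels), "xyz" and "rotation" of the camera in the world. Camera axes: x right, y down, z forward; pixel columns grow to the right and rows downward; lengths in m; the calibration is good to about 2 mm. A picture is of the moment at which its call begins. get_calibration takes no time and is no camera call.
- job_done(): hands the job in; it is judged then, once.
The state is a dict: "clock": time; "qpos": joint angles; "qd": joint speeds; "joint_efforts": joint torques, N m; "position": TCP position; "tool_rot": TCP orientation; "force": force on the tool from outside, world axes, zero at the start; "moment": the same for the moment, N m; "grip_width": finger opening in m; "finger_force": force on a finger pad.
Only numpy, scipy, OpenCV 4.12 (cv2) and the standard library are available. Lean on these libraries where they do the work, as an engineer would, in place of code of your own. Each camera call takes 0.05 s, during which the arm holds its last target. There are 200 camera calls.

## Working session

There is one attempt and no reset: what is moved stays moved. The work goes in short steps, Python scripts to look and compute and a tool call to move; the robot and the scene stay as the last step left them, time stands still between calls to the robot, and variables do not carry over. Pictures are saved under pics/ and viewed, at most 14 in all, crops included, and the job is handed in when it is done.

Besides the shell and the picture viewer there is one more tool, called after ">>>" by a JSON object that holds its "method" and its "body". play_rows: Moves the arm, as the interface text tells. Its arguments: {"type":"object","properties":{"deltas":{"type":"array"},"newtons":{"type":"number"}},"required":["deltas"]}

```bash
mkdir -p pics; python3 - <<'E'
from workcell import *
import cv2
for n in("top","side"):
    c=get_calibration(n);print(n,c)
    cv2.imwrite(f"pics/{n}0.png",grab_frame(n)[:,:,::-1])
print(observe())
E
```

```text
top {'fovy': 47.30440377540993, 'cx': 320.04755952573083, 'cy': 198.08018456609125, 'xyz': array([ 0.35803484, -0.0423586 ,  1.52070884]), 'rotation': array([-3.03614752, -0.00894424, -1.59192227])}
side {'fovy': 57.70748054082439, 'cx': 320.53381830138653, 'cy': 203.59196353426634, 'xyz': array([0.09879635, 0.66416102, 0.68850251]), 'rotation': array([-2.22943863, -0.00531098, -2.65318052])}
{'clock': 0.1, 'qpos': array([ 1.19979452,  0.52194621, -0.03632432,  1.59991009,  0.02117792,
        1.02112953, -0.11279981]), 'qd': array([-3.07537651e-03, -6.02027761e-04, -1.54384119e-03, -7.39375621e-04,
       -1.51733790e-03,  1.09876570e-04,  8.89152807e-05]), 'joint_efforts': array([ 3.02646251e-03, -9.28496718e+01,  1.98368356e+00, -3.70533872e+01,
        1.80785009e-02,  5.29583966e-03, -5.55402312e-05]), 'position': array([ 0.18506486, -0.59666714,  0.23080309]), 'tool_rot': array([-3.14058492e+00,  5.34671376e-05,  3.00776071e-01]), 'force': array([0.45817083, 0.28538197, 1.02353564]), 'moment': array([-0.04099779, -0.02883578, -0.0312072 ]), 'finger_force': 0.0, 'grip_width': 0.08566570078261485}
```

View pics/top0.png

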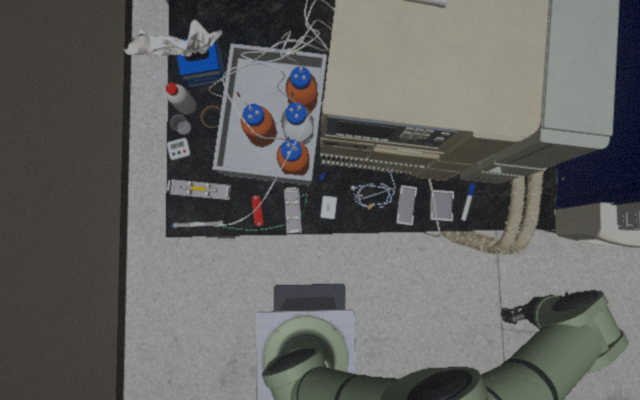

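View pics/side0.png

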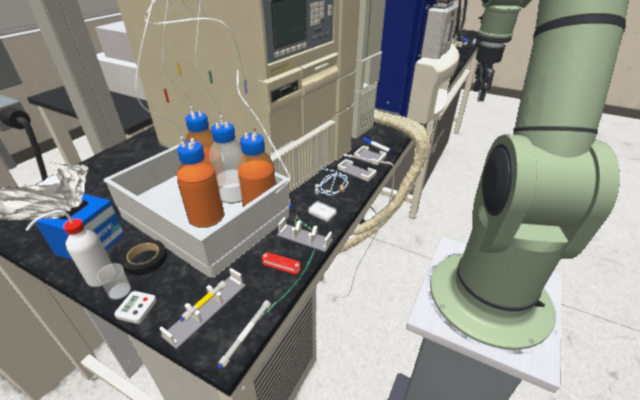

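The top view shows the long cradle with the short column at (200,188), the long column at (198,225), the red hex keys at (257,210), the short cradle at (293,210), the white case at (329,207), the key bay at (407,205) and the case bay at (441,205). I'll enlarge crops to measure them.

```bash
cat > h.py <<'E'
from workcell import *
import cv2, numpy as np
from scipy.spatial.transform import Rotation as R
def cam(n):
    c=get_calibration(n); f=200/np.tan(np.radians(c["fovy"])/2)
    return c["cx"],c["cy"],f,np.array(c["xyz"]),R.from_euler("xyz",c["rotation"]).as_matrix()
def p2w(n,u,v,z):
    cx,cy,f,t,M=cam(n); d=M@np.array([(u-cx)/f,(v-cy)/f,1]); return t+d*(z-t[2])/d[2]
def w2p(n,p):
    cx,cy,f,t,M=cam(n); q=M.T@(np.array(p)-t); return np.array([cx+f*q[0]/q[2],cy+f*q[1]/q[2]])
def crop(n,x0,y0,x1,y1,s,name):
    im=grab_frame(n)[y0:y1,x0:x1,::-1]; im=cv2.resize(im,None,fx=s,fy=s,interpolation=cv2.INTER_CUBIC)
    for k in range((x0+9)//10*10,x1,10): cv2.line(im,(int((k-x0+.5)*s),0),(int((k-x0+.5)*s),6 if k%50 else 16),(0,255,255),1)
    for k in range((y0+9)//10*10,y1,10): cv2.line(im,(0,int((k-y0+.5)*s)),(6 if k%50 else 16,int((k-y0+.5)*s)),(0,255,255),1)
    cv2.imwrite(f"pics/{name}.png",im)
E
python3 - <<'E'
from h import *
a=grab_frame("top")
t=[cv2.resize(a[170:240,x:x+160,::-1],None,fx=5,fy=5,interpolation=cv2.INTER_CUBIC) for x in (165,325)]
cv2.imwrite("pics/t1.png",np.vstack([t[0][:, :800],np.full((10,800,3),255,np.uint8)[:, :],t[1]])[:600])
b=cv2.resize(a[170:240,325:485,::-1],None,fx=5,fy=5,interpolation=cv2.INTER_CUBIC)
crop("side",155,210,355,360,4,"s1")
for u,v,z in((200,188,.032),(198,225,.0075),(257,210,.01),(293,210,.03),(329,207,.01),(407,205,.01),(441,205,.01)):
    print(u,v,p2w("top",u,v,z).round(3))
E
```

```text
200 188 [0.556 0.334 0.032]
198 225 [0.437 0.346 0.008]
257 210 [0.482 0.15  0.01 ]
293 210 [0.478 0.03  0.03 ]
329 207 [ 0.487 -0.088  0.01 ]
407 205 [ 0.489 -0.348  0.01 ]
441 205 [ 0.486 -0.461  0.01 ]
```

View pics/t1.png

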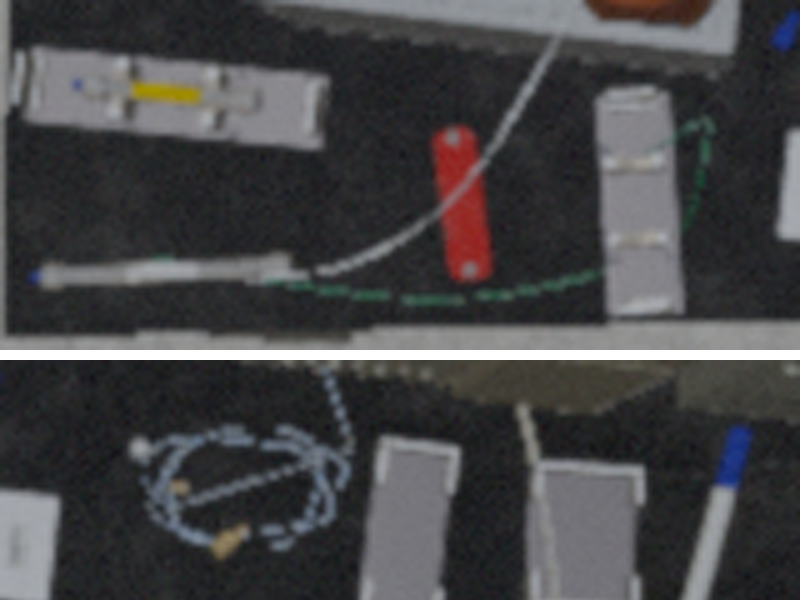

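View pics/s1.png

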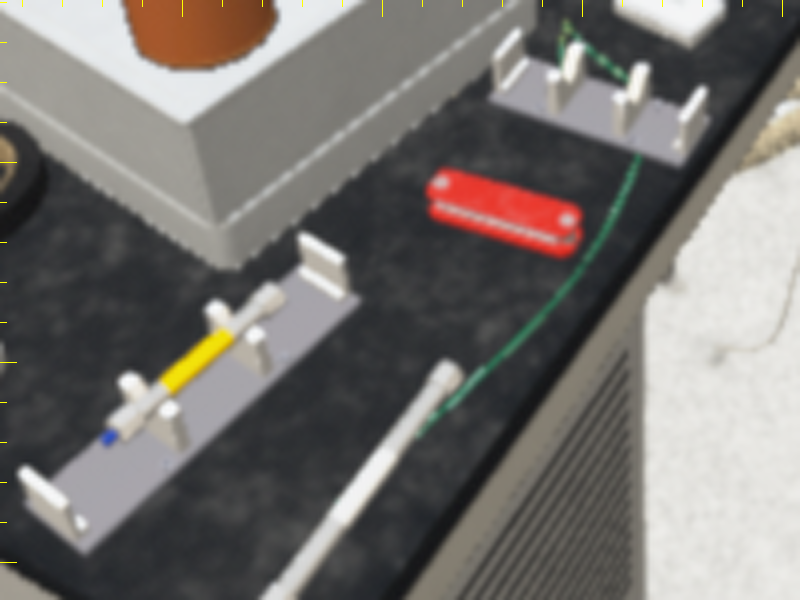

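The enlarged top view shows the cradles' base corners and the short column lying off-centre in the long cradle, towards y+. The long column runs from about (172,225) to (225,223) and the hex keys from (256,197) to (259,225). I still need crops of the case and the bays.

```bash
python3 - <<'E'
from h import *
a=grab_frame("top")[:,:,::-1]
s=grab_frame("side")[:,:,::-1]
z=lambda i,f:cv2.resize(i,None,fx=f,fy=f,interpolation=cv2.INTER_CUBIC)
A=z(a[180:240,320:480],5); B=z(s[125:235,295:395],5)[:290]
B1=z(s[130:180,320:400],5); B2=z(s[195:230,300:345],5); B3=z(s[315:375,205:240],4)
C=np.zeros((300,800,3),np.uint8); C[:250,:400]=B1; C[:175,410:635]=B2; C[:240,650:790]=B3
cv2.imwrite("pics/t2.png",np.vstack([A,C[:300]]))
E
```

```text
(no output)
```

View pics/t2.png

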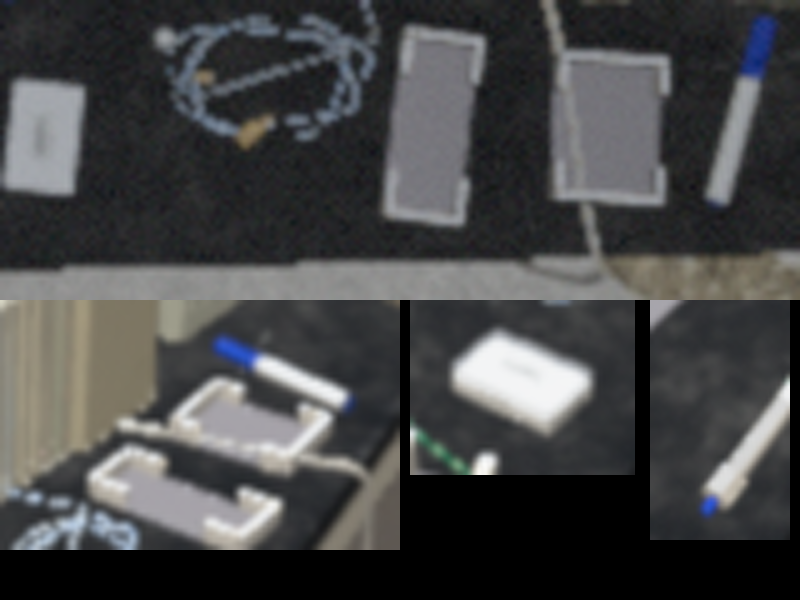

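```bash
cat > fit.py <<'E'
from h import *
from scipy.optimize import least_squares
def box(l,w,z): return [(-w/2,-l/2,z),(-w/2,l/2,z),(w/2,l/2,z),(w/2,-l/2,z)]
# crop origin, local pts, clicked crop px (top picture, x5)
O1=(165,170);O2=(320,180)
S={
"long_cradle":(O1,box(.2,.05,.006),[(322,150),(25,122),(28,50),(330,75)]),
"short_cradle":(O1,box(.148,.05,.006),[(683,310),(608,315),(597,93),(668,90)]),
"key_bay":(O2,box(.126,.052,.018),[(464,224),(383,216),(402,27),(487,35)]),
"case_bay":(O2,box(.098,.072,.018),[(664,204),(552,198),(558,50),(670,57)]),
"case":(O2,box(.072,.046,.019),[(76,195),(3,189),(12,79),(86,84)]),
"keys":(O1,[(0,-.05,.015),(0,.05,.015)],[(472,281),(453,126)]),
"long_col":(O1,[(0,-.086,.0075),(0,.086,.0075)],[(290,265),(32,278)]),
"short_col":(O1,[(0,-.061,.032),(0,.061,.032)],[(260,99),(75,85)]),
}
def tf(p,L):
    c,s=np.cos(p[2]),np.sin(p[2]); return [(p[0]+c*x-s*y,p[1]+s*x+c*y,z) for x,y,z in L]
def fit(k):
    o,L,px=S[k]; px=(np.array(px)+.5)/5-.5+o
    best=None
    for y0 in(0,-1.57,1.57):
        g=p2w("top",*px.mean(0),L[0][2])
        r=least_squares(lambda p:(np.array([w2p("top",q) for q in tf(p,L)])-px).ravel(),[g[0],g[1],y0])
        if best is None or r.cost<best.cost: best=r
    return best
if __name__=="__main__":
    side=grab_frame("side")[:,:,::-1]
    big=cv2.resize(side[200:365,150:350],None,fx=3,fy=3,interpolation=cv2.INTER_CUBIC)
    big2=cv2.resize(side[120:240,290:420],None,fx=4,fy=4,interpolation=cv2.INTER_CUBIC)
    for k in S:
        r=fit(k); print(k,r.x.round(4),"rms px",round(np.sqrt(2*r.cost/len(S[k][1])),2))
        q=np.array([w2p("side",t) for t in tf(r.x,S[k][1])])
        for im,o,f in((big,(150,200),3),(big2,(290,120),4)):
            cv2.polylines(im,[np.int32((q-o+.5)*f)],True,(0,255,0),1)
    cv2.imwrite("pics/ov1.png",big);cv2.imwrite("pics/ov2.png",big2)
    # tube over case bay: height where the top ray and side view agree
    for X,Y in((570,90),(585,200)):
        u,v=320+X/5,180+Y/5
        for z in(.02,.06,.1,.15): 
            w=p2w("top",u,v,z); print(z,w.round(3),((w2p("side",w)-(320,130))*5).round())
E
python3 fit.py
```

```text
long_cradle [ 0.5551  0.3408 -0.1064] rms px 0.46
short_cradle [0.4802 0.0333 0.0321] rms px 20.94
key_bay [ 0.489  -0.3445 -0.1147] rms px 15.5
case_bay [ 0.4855 -0.4618 -0.0756] rms px 5.32
case [ 0.4867 -0.0863 -0.1009] rms px 5.45
keys [ 0.4809  0.1495 -1.4566] rms px 0.54
long_col [0.4403 0.3497 0.0295] rms px 0.29
short_col [ 0.5566  0.34   -0.0962] rms px 0.06
0.02 [ 0.509 -0.437  0.02 ] [208. 118.]
0.06 [ 0.505 -0.426  0.06 ] [212.  77.]
0.1 [ 0.501 -0.416  0.1  ] [215.  33.]
0.15 [ 0.496 -0.402  0.15 ] [221. -24.]
0.02 [ 0.436 -0.443  0.02 ] [305. 138.]
0.06 [ 0.434 -0.432  0.06 ] [309.  96.]
0.1 [ 0.432 -0.422  0.1  ] [312.  52.]
0.15 [ 0.429 -0.408  0.15 ] [317.  -6.]
```

```bash
python3 -c "
import cv2,numpy as np
a=cv2.imread('pics/ov1.png');b=cv2.imread('pics/ov2.png');print(a.shape,b.shape)"
```

```text
(495, 600, 3) (480, 520, 3)
```

View pics/ov1.png

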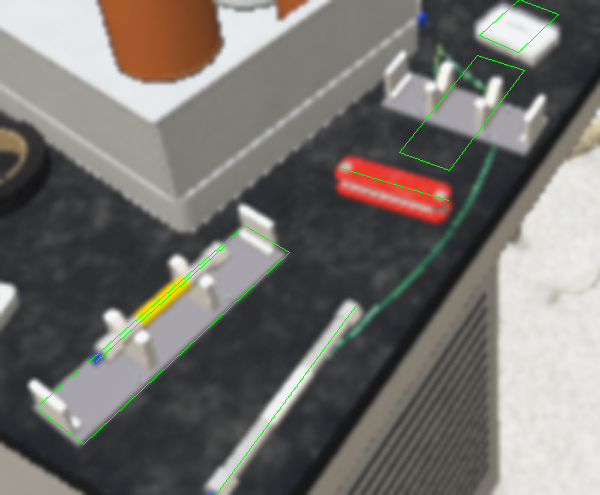

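View pics/ov2.png

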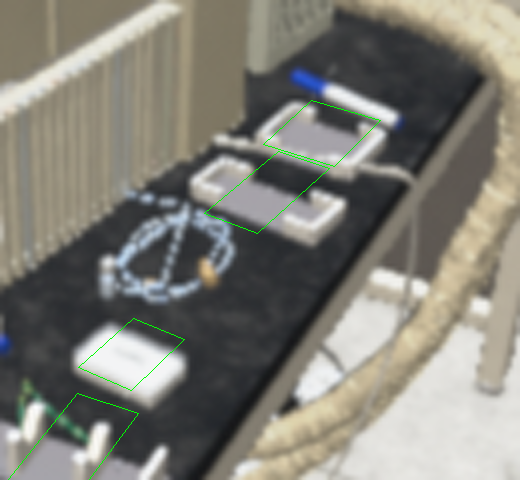

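The overlay matches for the long cradle and both columns. The objects lying along x were fitted with the wrong corner order, so I'll fix that and check them against side-view clicks.

```bash
sed -i '/^def tf/i for k in("short_cradle","key_bay","case_bay","case"):\n    o,L,px=S[k]; S[k]=(o,L,px[1:]+px[:1])' fit.py
cat >> h.py <<'E'
def go(x,y,z,yaw=None):
    """print shift/turn units from the measured pose"""
    o=observe(); p=o["position"]; M=R.from_euler("xyz",o["tool_rot"])
    T=R.from_euler("xyz",[np.pi,0,o["tool_rot"][2] if yaw is None else yaw])
    print("d",(M.inv().apply(np.array([x,y,z])-p)/.5).round(4),"r",((M.inv()*T).as_rotvec()/np.radians(120)).round(4))
def st():
    o=observe(); print(round(o["clock"],2),o["position"].round(4),o["tool_rot"].round(3),"q",o["qpos"].round(2),"F",o["force"].round(1),"w",round(o["grip_width"],4),"f",round(o["finger_force"],1))
E
python3 - <<'E'
from fit import *
fits={}
for k in S:
    r=fit(k); fits[k]=r.x; print(k,r.x.round(4),"rms px",round(np.sqrt(2*r.cost/len(S[k][1])),2))
def side(k,px,o,f,L=None):
    q=np.array([w2p("side",t) for t in tf(fits[k],L or S[k][1])]); print(k,"\n",q.round(1).tolist(),"\n",((np.array(px)+.5)/f-.5+o).round(1).tolist())
side("case",[(42,72),(88,30),(182,80),(138,128)],(300,195),5)
side("keys",[(572,232),(434,196)],(155,210),4)
side("long_col",[(452,373)],(155,210),4)
side("long_col",[(708-650,508-300)],(205,315),4)
side("short_col",[(272,297),(108,437)],(155,210),4)
side("key_bay",[(88,180),(128,143),(278,212),(240,240)],(320,130),5)
print("tray corner",p2w("side",155+225/4,210+268/4,0))
E
```

```text
long_cradle [ 0.5551  0.3408 -0.1064] rms px 0.46Traceback (most recent call last):
  File "<stdin>", line 4, in <module>
  File "fit.py", line 25, in fit
    r=least_squares(lambda p:(np.array([w2p("top",q) for q in tf(p,L)])-px).ravel(),[g[0],g[1],y0])
    return func(*args, **kwargs)
    result = trf(vector_fun.fun, vector_fun.jac, x0, f0, J0, lb, ub, ftol, xtol,
                 gtol, max_nfev, x_scale, loss_function, tr_solver,
                 tr_options.copy(), verbose, callback=callback_wrapped)
    return trf_no_bounds(
        fun, jac, x0, f0, J0, ftol, xtol, gtol, max_nfev, x_scale,
        loss_function, tr_solver, tr_options, verbose, callback=callback)
    f_new = fun(x_new)
    self._update_fun()
    ~~~~~~~~~~~~~~~~^^
    self.f = self.fun_wrapped(xp_copy(self.x))
             ~~~~~~~~~~~~~~~~^^^^^^^^^^^^^^^^^
    return np.atleast_1d(self.fun(x))
                         ~~~~~~~~^^^
    return self.f(x, *self.args, **self.kwargs)
           ~~~~~~^^^^^^^^^^^^^^^^^^^^^^^^^^^^^^
  File "fit.py", line 25, in <lambda>
    r=least_squares(lambda p:(np.array([w2p("top",q) for q in tf(p,L)])-px).ravel(),[g[0],g[1],y0])
                                        ~~~^^^^^^^^^
  File "h.py", line 10, in w2p
    cx,cy,f,t,M=cam(n); q=M.T@(np.array(p)-t); return np.array([cx+f*q[0]/q[2],cy+f*q[1]/q[2]])
                ~~~^^^
  File "h.py", line 5, in cam
    c=get_calibration(n); f=200/np.tan(np.radians(c["fovy"])/2)
ValueError: time passes only in moves, steps and waits
```

```bash
sed -i 's/^def cam/from functools import lru_cache\n@lru_cache\ndef cam/' h.py
cat > chk.py <<'E'
from fit import *
fits={}
for k in S:
    r=fit(k); fits[k]=r.x; print(k,r.x.round(4),"rms px",round(np.sqrt(2*r.cost/len(S[k][1])),2))
def side(k,px,o,f,L=None):
    q=np.array([w2p("side",t) for t in tf(fits[k],L or S[k][1])]); print(k,"\n",q.round(1).tolist(),"\n",((np.array(px)+.5)/f-.5+o).round(1).tolist())
side("case",[(42,72),(88,30),(182,80),(138,128)],(300,195),5)
side("keys",[(572,232),(434,196)],(155,210),4)
side("long_col",[(452,373)],(155,210),4)
side("long_col",[(708-650,508-300)],(205,315),4)
side("short_col",[(272,297),(108,437)],(155,210),4)
side("key_bay",[(88,180),(128,143),(278,212),(240,240)],(320,130),5)
print("tray corner",p2w("side",155+225/4,210+268/4,0))
E
python3 chk.py 2>&1 | tail -40
```

```text
long_cradle [ 0.5551  0.3408 -0.1064] rms px 0.46
short_cradle [ 0.4804  0.0335 -1.5279] rms px 0.3
key_bay [ 0.4892 -0.3445 -1.7169] rms px 0.6
case_bay [ 0.4856 -0.4618  4.6264] rms px 0.38
case [ 0.4867 -0.0863  4.6078] rms px 0.48
keys [ 0.4809  0.1495 -1.4566] rms px 0.54
long_col [0.4403 0.3497 0.0295] rms px 0.29
short_col [ 0.5566  0.34   -0.0962] rms px 0.06
case 
 [[328.5, 216.3], [308.2, 207.5], [316.9, 199.8], [336.9, 208.1]] 
 [[308.0, 209.0], [317.2, 200.6], [336.0, 210.6], [327.2, 220.2]]
keys 
 [[299.1, 266.5], [263.4, 255.6]] 
 [[297.6, 267.6], [263.1, 258.6]]
long_col 
 [[267.9, 301.8], [219.3, 367.5]] 
 [[267.6, 302.9]]
long_col 
 [[267.9, 301.8], [219.3, 367.5]] 
 [[219.1, 366.6]]
short_col 
 [[224.3, 281.8], [181.8, 319.9]] 
 [[222.6, 283.9], [181.6, 318.9]]
key_bay 
 [[368.4, 176.5], [337.3, 164.6], [345.4, 158.5], [376.1, 169.8]] 
 [[337.2, 165.6], [345.2, 158.2], [375.2, 172.0], [367.6, 177.6]]
tray corner [0.61078068 0.26389335 0.        ]
```

```bash
python3 -c "
from h import *
st(); go(.44,-.15,.25,.9); go(.50,.34,.22,1.47)"
```

```text
0.35 [ 0.1851 -0.5969  0.2312] [-3.141  0.     0.301] q [ 1.2   0.52 -0.04  1.6   0.02  1.02 -0.11] F [ 0.4 -0.7  0.2] w 0.0854 f 0.0
d [ 0.7516 -0.7027 -0.0375] r [-1.000e-04 -0.000e+00 -2.861e-01]
d [ 1.1566 -1.6031  0.0227] r [-1.000e-04 -1.000e-04 -5.583e-01]
```

>>> {"method": "play_rows", "body": {"deltas": [[0.075,-0.07,-0.005,0,0,-0.03,0.5],[0.15,-0.14,-0.01,0,0,-0.06,0.5],[0.225,-0.21,-0.015,0,0,-0.09,0.5],[0.3,-0.28,-0.02,0,0,-0.12,0.5],[0.375,-0.35,-0.025,0,0,-0.15,0.5],[0.45,-0.42,-0.03,0,0,-0.18,0.5],[0.525,-0.49,-0.03,0,0,-0.21,0.5],[0.6,-0.56,-0.035,0,0,-0.24,0.5],[0.675,-0.63,-0.035,0,0,-0.27,0.5],[0.75,-0.7,-0.035,0,0,-0.286,0.5]]}}

```text
clock: 1.35
position: [0.4337, -0.1614, 0.2492]
tool_rot: [3.141, -0.0, 0.902]
force: [1.3, -1.1, -0.3]
grip_width: 0.0427
finger_force: 0.0
```

```bash
python3 -c "
from h import *
st(); go(.50,.34,.22,1.47);go(.5566,.34,.12,1.47);go(.5566,.34,.013,1.47)"
```

```text
1.35 [ 0.4337 -0.1614  0.2492] [ 3.141 -0.     0.902] q [ 0.54  0.26 -0.38  1.97  0.12  0.93 -0.56] F [ 1.3 -1.1 -0.3] w 0.0427 f 0.0
d [ 0.8689 -0.5178  0.058 ] r [ 5.000e-04  1.000e-04 -2.712e-01]
d [ 0.9391 -0.4291  0.2581] r [ 5.000e-04  1.000e-04 -2.712e-01]
d [ 0.939  -0.4293  0.4721] r [ 5.000e-04  1.000e-04 -2.712e-01]
```

>>> {"method": "play_rows", "body": {"deltas": [[0.085,-0.05,0.005,0,0,-0.03,0.5],[0.17,-0.1,0.01,0,0,-0.06,0.5],[0.255,-0.15,0.015,0,0,-0.09,0.5],[0.34,-0.2,0.02,0,0,-0.12,0.5],[0.425,-0.25,0.025,0,0,-0.15,0.5],[0.51,-0.3,0.03,0,0,-0.18,0.5],[0.595,-0.35,0.035,0,0,-0.21,0.5],[0.68,-0.4,0.04,0,0,-0.24,0.5],[0.765,-0.45,0.05,0,0,-0.27,0.5],[0.84,-0.5,0.058,0,0,-0.27,0.5]]}}

```text
clock: 2.35
position: [0.4985, 0.3234, 0.2194]
tool_rot: [-3.142, -0.0, 1.467]
force: [0.7, -0.3, -0.7]
grip_width: 0.0426
finger_force: 0.0
```

>>> {"method": "play_rows", "body": {"deltas": [[0,0,0,0,0,0,0.5],[0,0,0,0,0,0,0.5]]}}

```text
clock: 2.55
position: [0.4978, 0.322, 0.2193]
tool_rot: [-3.141, 0.0, 1.467]
force: [0.3, -1.4, -0.3]
grip_width: 0.0425
finger_force: 0.0
```

```bash
python3 -c "
from h import *
st(); go(.5566,.34,.09,1.47);go(.5566,.34,.014,1.47)"
```

```text
2.55 [0.4978 0.322  0.2193] [-3.141  0.     1.467] q [-0.25  0.54 -0.61  1.68  0.35  1.03 -1.08] F [ 0.3 -1.4 -0.3] w 0.0425 f 0.0
d [0.048  0.1134 0.2584] r [-0.0004  0.0002 -0.0015]
d [0.0481 0.1135 0.4104] r [-0.0004  0.0002 -0.0015]
```

>>> {"method": "play_rows", "body": {"deltas": [[0.024,0.056,0.06,0,0,0,0.5],[0.048,0.113,0.12,0,0,0,0.5],[0.048,0.1134,0.2,0,0,0,0.5],[0.048,0.1134,0.26,0,0,0,0.5],[0.048,0.1134,0.26,0,0,0,0.5]]}}

```text
clock: 3.05
position: [0.5561, 0.3363, 0.0863]
tool_rot: [-3.137, 0.004, 1.464]
force: [-1.0, -1.1, 0.1]
grip_width: 0.0421
finger_force: 0.0
```

```bash
python3 -c "
from h import *
st(); go(.5566,.34,.014,1.47)
a=grab_frame('side')[200:350,150:300,::-1]; b=grab_frame('top')[160:220,160:250,::-1]
z=lambda i,f:cv2.resize(i,None,fx=f,fy=f,interpolation=cv2.INTER_CUBIC)
C=np.zeros((450,800,3),np.uint8);C[:450,:450]=z(a,3);C[:240,440:800]=z(b,4);cv2.imwrite('pics/g1.png',C)"
```

```text
3.05 [0.5561 0.3363 0.0863] [-3.137  0.004  1.464] q [-0.3   0.78 -0.52  1.61  0.47  0.88 -1.12] F [-1.  -1.1  0.1] w 0.0421 f 0.0
d [0.0082 0.0008 0.1445] r [-0.002   0.002  -0.0029]
```

View pics/g1.png

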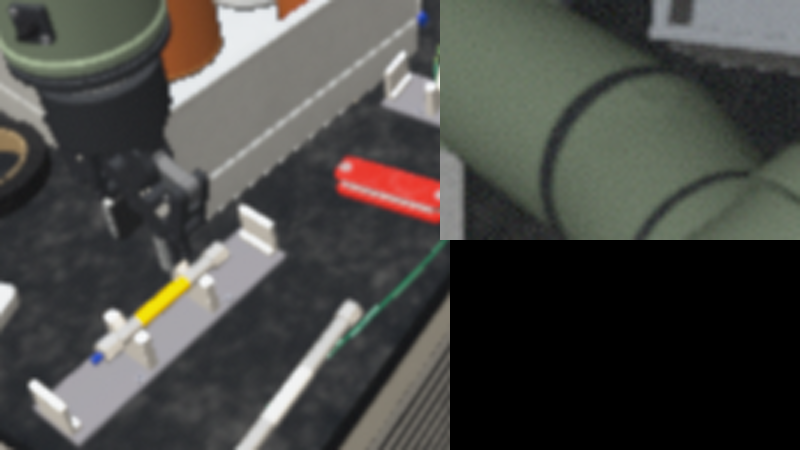

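The side view shows the finger tips at about (120,230) and (175,265) in the crop, with the column centre at (162,302). I'll compare these with the projected TCP.

```bash
python3 -c "
from h import *
f=lambda p:print(p,((w2p('side',p)-(150,200)+.5)*3).round())
f((.5561,.3363,.092));f((.5561+.021,.3363+.002,.092));f((.5561-.021,.3363-.002,.092));f((.5566,.34,.032));f((.555,.341,.032))"
```

```text
(0.5561, 0.3363, 0.092) [152. 244.]
(0.5771000000000001, 0.3383, 0.092) [127. 235.]
(0.5351, 0.3343, 0.092) [177. 253.]
(0.5566, 0.34, 0.032) [164. 301.]
(0.555, 0.341, 0.032) [165. 303.]
```

>>> {"method": "play_rows", "body": {"deltas": [[0.008,0,0.03,-0.002,0.002,0,0.5],[0.008,0,0.06,-0.002,0.002,0,0.5],[0.008,0,0.09,-0.002,0.002,0,0.5],[0.008,0,0.115,-0.002,0.002,0,0.5],[0.008,0,0.135,-0.002,0.002,0,0.5],[0.008,0,0.143,-0.002,0.002,0,0.5],[0.008,0,0.143,-0.002,0.002,0,0.5]]}}

```text
clock: 3.85
position: [0.5574, 0.3431, 0.0177]
tool_rot: [3.138, -0.004, 1.465]
force: [-0.2, -0.8, -0.0]
grip_width: 0.0423
finger_force: 0.0
```

>>> {"method": "play_rows", "body": {"deltas": [[0,0,0,0,0,0,0.7],[0,0,0,0,0,0,1],[0,0,0,0,0,0,1],[0,0,0,0,0,0,1],[0,0,0,0,0,0,1],[0,0,0,0,0,0,1]], "newtons": 40}}

```text
clock: 4.45
position: [0.5571, 0.3434, 0.0188]
tool_rot: [3.138, -0.004, 1.466]
force: [-5.1, -2.1, 4.0]
grip_width: 0.0102
finger_force: 39.0
```

```bash
python3 -c "
from h import *
st(); go(.555,.34,.18,1.47)"
```

```text
4.45 [0.5571 0.3434 0.0188] [ 3.138 -0.004  1.466] q [-0.34  0.87 -0.48  1.63  0.53  0.77 -1.17] F [-5.1 -2.1  4. ] w 0.0102 f 39.0
d [-0.0059 -0.0022 -0.3225] r [ 0.0017 -0.0021 -0.0021]
```

>>> {"method": "play_rows", "body": {"deltas": [[0,0,-0.02,0,0,0,1],[0,0,-0.05,0,0,0,1],[0,0,-0.1,0,0,0,1],[0,0,-0.15,0,0,0,1],[0,0,-0.2,0,0,0,1],[0,0,-0.25,0,0,0,1],[0,0,-0.3,0,0,0,1],[0,0,-0.32,0,0,0,1],[0,0,-0.32,0,0,0,1]], "newtons": 50}}

```text
clock: 5.35
position: [0.5576, 0.3428, 0.1804]
tool_rot: [3.135, -0.006, 1.465]
force: [-0.2, -0.0, -1.9]
grip_width: 0.0103
finger_force: 48.7
```

```bash
python3 -c "
from h import *
st(); go(.48,.24,.18,.9); go(.4804,.0335,.18,.043)
a=grab_frame('side')[120:350,150:350,::-1]; b=grab_frame('top')[160:230,220:320,::-1]
z=lambda i,f:cv2.resize(i,None,fx=f,fy=f,interpolation=cv2.INTER_CUBIC)
cv2.imwrite('pics/g2.png',z(a,2.5))"
```

```text
5.35 [0.5576 0.3428 0.1804] [ 3.135 -0.006  1.465] q [-0.28  0.67 -0.57  1.55  0.41  1.03 -1.07] F [-0.2 -0.  -1.9] w 0.0103 f 48.7
d [-0.2209 -0.1327 -0.0015] r [ 0.0023 -0.0036  0.2697]
d [-0.6315 -0.0882 -0.0036] r [ 6.000e-04 -4.600e-03  6.789e-01]
```

View pics/g2.png

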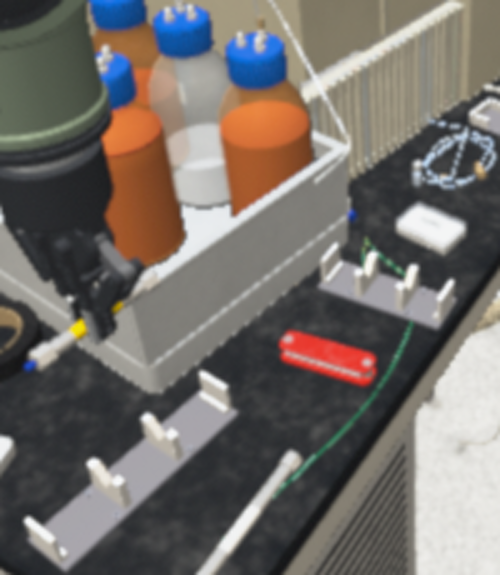

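The column is held, running from the blue tip at (28,365) to its far end at (155,280), and the fingers are near its middle. Next I'll check that it's level against the projection.

```bash
python3 -c "
from h import *
c=np.array((.5567,.3405,.194)); d=.061*np.array((np.cos(1.467),np.sin(1.467),0))
for p in(c+d,c,c-d): print(((w2p('side',p)-(150,120)+.5)*2.5).round())"
```

```text
[ 29. 368.]
[ 96. 319.]
[156. 275.]
```

>>> {"method": "play_rows", "body": {"deltas": [[-0.04,-0.04,0,0,0,0.03,1],[-0.09,-0.09,0,0,0,0.08,1],[-0.15,-0.12,0,0,0,0.14,1],[-0.22,-0.13,0,0,0,0.2,1],[-0.29,-0.125,0,0,0,0.26,1],[-0.36,-0.12,0,0,0,0.32,1],[-0.43,-0.11,0,0,0,0.38,1],[-0.5,-0.105,0,0,0,0.44,1],[-0.56,-0.1,0,0,0,0.5,1],[-0.6,-0.09,0,0,0,0.56,1]]}}

```text
clock: 6.45
position: [0.4796, 0.0465, 0.1759]
tool_rot: [-3.14, -0.003, 0.286]
force: [-0.7, 0.7, -1.2]
grip_width: 0.01
finger_force: 48.8
```

>>> {"method": "play_rows", "body": {"deltas": [[-0.01,0,0,0,0,0.04,1],[-0.02,0,0,0,0,0.08,1],[-0.02,0,0,0,0,0.11,1],[-0.02,0,0,0,0,0.118,1],[-0.02,0,0,0,0,0.118,1],[-0.02,0,0,0,0,0.118,1]]}}

```text
clock: 7.05
position: [0.4709, 0.0461, 0.1764]
tool_rot: [-3.138, -0.004, 0.047]
force: [-0.7, -0.7, -1.3]
grip_width: 0.01
finger_force: 48.8
```

```bash
python3 -c "
from h import *
st(); go(.483,.0335,.07,.043)"
```

```text
7.05 [0.4709 0.0461 0.1764] [-3.138 -0.004  0.047] q [-0.02  0.37 -0.25  2.04  0.13  0.75 -1.87] F [-0.7 -0.7 -1.3] w 0.01 f 48.8
d [0.0221 0.027  0.2128] r [-0.0017 -0.002   0.0019]
```

>>> {"method": "play_rows", "body": {"deltas": [[0.01,0.014,0.04,-0.001,-0.002,0.002,1],[0.022,0.027,0.09,-0.002,-0.002,0.002,1],[0.022,0.027,0.15,-0.002,-0.002,0.002,1],[0.022,0.027,0.21,-0.002,-0.002,0.002,1],[0.022,0.027,0.21,-0.002,-0.002,0.002,1],[0.022,0.027,0.21,-0.002,-0.002,0.002,1]]}}

```text
clock: 7.65
position: [0.483, 0.0336, 0.0721]
tool_rot: [3.141, 0.0, 0.042]
force: [-0.4, 0.3, -0.7]
grip_width: 0.0103
finger_force: 48.8
```

```bash
python3 -c "
from h import *
st(); go(.483,.0335,.019,.043)
a=grab_frame('side')[160:270,240:360,::-1]; b=grab_frame('top')[180:240,260:320,::-1]
z=lambda i,f:cv2.resize(i,None,fx=f,fy=f,interpolation=cv2.INTER_CUBIC)
C=np.zeros((440,780,3),np.uint8);C[:,:480]=z(a,4);C[:300,480:]=z(b,5);cv2.imwrite('pics/g3.png',C)
c=np.array((.480,.0335,.083)); d=.061*np.array((np.cos(.043),np.sin(.043),0))
for p in(c+d,c,c-d): print(((w2p('side',p)-(240,160)+.5)*4).round())"
```

```text
7.65 [0.483  0.0336 0.0721] [3.141 0.    0.042] q [-0.04  0.56 -0.2   2.08  0.21  0.52 -1.92] F [-0.4  0.3 -0.7] w 0.0103 f 48.8
d [1.000e-04 1.000e-04 1.062e-01] r [ 0.0003  0.0002 -0.0005]
[176. 194.]
[257. 220.]
[341. 246.]
```

View pics/g3.png

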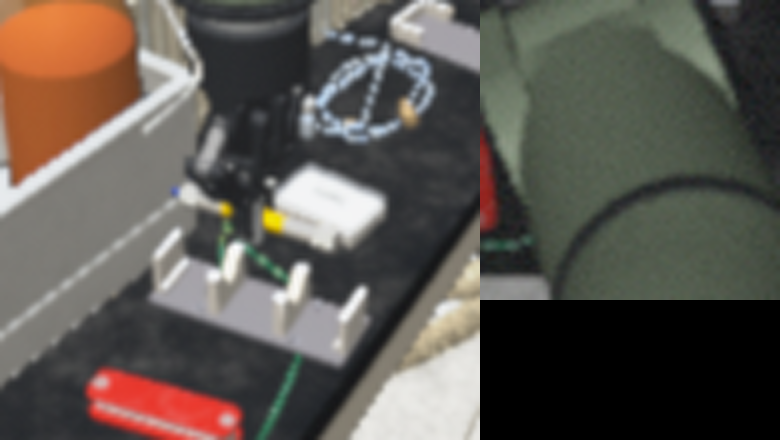

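The held column matches the projection, with the blue tip at (174,192) and the other end at (345,243). I'll lower it into the short cradle.

>>> {"method": "play_rows", "body": {"deltas": [[0,0,0.02,0,0,0,1],[0,0,0.04,0,0,0,1],[0,0,0.06,0,0,0,1],[0,0,0.08,0,0,0,1],[0,0,0.095,0,0,0,1],[0,0,0.105,0,0,0,1],[0,0,0.105,0,0,0,1],[0,0,0.105,0,0,0,1]]}}

```text
clock: 8.55
position: [0.4835, 0.0353, 0.019]
tool_rot: [-3.14, -0.001, 0.043]
force: [-0.8, 10.7, 0.2]
grip_width: 0.0099
finger_force: 49.1
```

```bash
python3 -c "
from h import *
st(); print(((w2p('side',(.4804,.0335,.032))-(240,160)+.5)*4).round())"
```

```text
8.55 [0.4835 0.0353 0.019 ] [-3.14e+00 -1.00e-03  4.30e-02] q [-0.08  0.66 -0.16  2.1   0.25  0.4  -1.96] F [-0.8 10.7  0.2] w 0.0099 f 49.1
[258. 278.]
```

>>> {"method": "play_rows", "body": {"deltas": [[0,-0.004,0,0,0,0,1],[0,-0.004,0,0,0,0,0.8],[0,-0.004,0,0,0,0,0.6],[0,-0.004,0,0,0,0,0.5],[0,-0.004,0,0,0,0,0.5],[0,-0.004,0,0,0,0,0.5]]}}

```text
clock: 9.15
position: [0.4831, 0.0353, 0.0193]
tool_rot: [3.141, -0.001, 0.041]
force: [-0.3, -0.4, 0.1]
grip_width: 0.043
finger_force: 0.0
```

>>> {"method": "play_rows", "body": {"deltas": [[0,0,-0.03,0,0,0,0.5],[0,0,-0.07,0,0,0,0.5],[0,0,-0.13,0,0,0,0.5],[0,0,-0.2,0,0,0,0.5],[0,0,-0.27,0,0,0,0.5],[0,0,-0.3,0,0,0,0.5],[0,0,-0.3,0,0,0,0.5]]}}

```text
clock: 9.85
position: [0.484, 0.0355, 0.1714]
tool_rot: [3.141, -0.004, 0.041]
force: [0.6, 1.3, -0.2]
grip_width: 0.0426
finger_force: 0.0
```

```bash
python3 -c "
from h import *
st(); go(.4403,.3497,.16,1.6)"
```

```text
9.85 [0.484  0.0355 0.1714] [ 3.141 -0.004  0.041] q [-0.    0.39 -0.25  2.01  0.14  0.75 -1.86] F [ 0.6  1.3 -0.2] w 0.0426 f 0.0
d [-0.0619 -0.6315  0.0221] r [ 0.0018 -0.0014 -0.7445]
```

>>> {"method": "play_rows", "body": {"deltas": [[-0.006,-0.06,0,0,0,-0.07,0.5],[-0.012,-0.12,0,0,0,-0.14,0.5],[-0.018,-0.18,0,0,0,-0.21,0.5],[-0.024,-0.25,0,0,0,-0.28,0.5],[-0.03,-0.32,0,0,0,-0.35,0.5],[-0.036,-0.39,0,0,0,-0.42,0.5],[-0.042,-0.46,0,0,0,-0.49,0.5],[-0.05,-0.53,0,0,0,-0.56,0.5],[-0.056,-0.59,0,0,0,-0.63,0.5],[-0.062,-0.63,0.01,0,0,-0.69,0.5]]}}

```text
clock: 10.85
position: [0.4382, 0.3512, 0.1634]
tool_rot: [-3.141, -0.0, 1.494]
force: [0.1, -0.6, -0.6]
grip_width: 0.0433
finger_force: 0.0
```

>>> {"method": "play_rows", "body": {"deltas": [[0,0,0,0,0,-0.05,0.5],[0,0,0,0,0,-0.055,0.5],[0,0,0,0,0,-0.055,0.5],[0,0,0,0,0,-0.055,0.5]]}}

```text
clock: 11.25
position: [0.4393, 0.3483, 0.1638]
tool_rot: [3.141, 0.001, 1.598]
force: [-1.6, 0.6, 0.2]
grip_width: 0.0428
finger_force: 0.0
```

```bash
python3 -c "
from h import *
st(); go(.4403,.3497,.05,1.6)"
```

```text
11.25 [0.4393 0.3483 0.1638] [3.141e+00 1.000e-03 1.598e+00] q [-0.31  0.57 -0.65  1.81  0.43  0.9  -1.14] F [-1.6  0.6  0.2] w 0.0428 f 0.0
d [0.0029 0.0021 0.2276] r [ 0.0002  0.0005 -0.0009]
```

>>> {"method": "play_rows", "body": {"deltas": [[0.003,0.002,0.05,0,0,0,0.5],[0.003,0.002,0.11,0,0,0,0.5],[0.003,0.002,0.17,0,0,0,0.5],[0.003,0.002,0.22,0,0,0,0.5],[0.003,0.002,0.26,0,0,0,0.5],[0.003,0.002,0.29,0,0,0,0.5],[0.003,0.002,0.29,0,0,0,0.5],[0.003,0.002,0.29,0,0,0,0.5]]}}

```text
clock: 12.05
position: [0.4403, 0.3506, 0.0196]
tool_rot: [3.141, 0.0, 1.601]
force: [0.4, 0.8, 0.6]
grip_width: 0.0426
finger_force: 0.0
```

```bash
python3 -c "
from h import *
st(); go(.4403,.3497,.004,1.6)"
```

```text
12.05 [0.4403 0.3506 0.0196] [3.141 0.    1.601] q [-0.42  0.78 -0.51  1.88  0.62  0.64 -1.28] F [0.4 0.8 0.6] w 0.0426 f 0.0
d [-0.0017 -0.0001  0.0312] r [0.0004 0.0002 0.0004]
```

>>> {"method": "play_rows", "body": {"deltas": [[0,0,0.01,0,0,0,0.5],[0,0,0.02,0,0,0,0.5],[0,0,0.029,0,0,0,0.5],[0,0,0.029,0,0,0,0.5],[0,0,0.029,0,0,0,0.7],[0,0,0.029,0,0,0,1],[0,0,0.029,0,0,0,1],[0,0,0.029,0,0,0,1],[0,0,0.029,0,0,0,1],[0,0,0.029,0,0,0,1]], "newtons": 50}}

```text
clock: 13.05
position: [0.4402, 0.3505, 0.0048]
tool_rot: [3.141, 0.0, 1.601]
force: [-0.1, -1.1, 5.9]
grip_width: 0.0098
finger_force: 48.9
```

>>> {"method": "play_rows", "body": {"deltas": [[0,0,-0.02,0,0,0,1],[0,0,-0.05,0,0,0,1],[0,0,-0.1,0,0,0,1],[0,0,-0.15,0,0,0,1],[0,0,-0.2,0,0,0,1],[0,0,-0.24,0,0,0,1],[0,0,-0.24,0,0,0,1]]}}

```text
clock: 13.75
position: [0.441, 0.3513, 0.128]
tool_rot: [3.137, -0.002, 1.601]
force: [-0.4, 0.3, -0.7]
grip_width: 0.0099
finger_force: 49.0
```

```bash
python3 -c "
from h import *
st(); go(.5551,.3408,.12,1.465)
a=grab_frame('side')[170:390,150:350,::-1]; b=grab_frame('top')[175:235,265:315,::-1]
z=lambda i,f:cv2.resize(i,None,fx=f,fy=f,interpolation=cv2.INTER_CUBIC)
C=np.zeros((550,800,3),np.uint8);C[:,:500]=z(a,2.5);C[:360,500:]=z(b,6);cv2.imwrite('pics/g4.png',C)
o=observe();c=o['position']+[0,0,.003]; d=.086*np.array((np.cos(1.6),np.sin(1.6),0))
for p in(c+d,c,c-d): print(((w2p('side',p)-(150,170)+.5)*2.5).round())"
```

```text
13.75 [0.441  0.3513 0.128 ] [ 3.137e+00 -2.000e-03  1.601e+00] q [-0.34  0.62 -0.63  1.83  0.48  0.83 -1.17] F [-0.4  0.3 -0.7] w 0.0099 f 49.0
d [-0.0279  0.2273  0.0169] r [ 0.0019 -0.001   0.065 ]
[145. 406.]
[220. 316.]
[283. 240.]
```

View pics/g4.png

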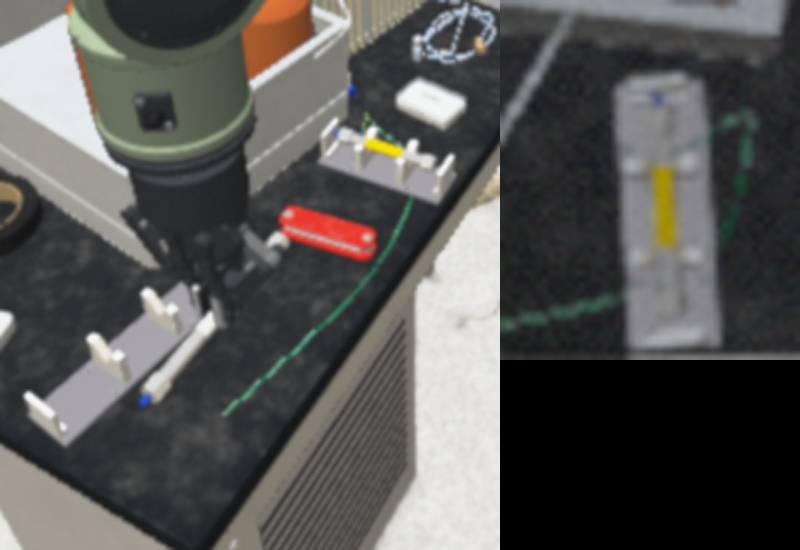

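The short column sits centred in its cradle, between the stops. The long column is held level, with its blue end at (145,400) and far end at (287,238) in the crop. I'll carry it over to the long cradle.

>>> {"method": "play_rows", "body": {"deltas": [[-0.005,0.03,0,0,0,0.01,1],[-0.01,0.07,0,0,0,0.025,1],[-0.015,0.11,0,0,0,0.04,1],[-0.02,0.15,0,0,0,0.055,1],[-0.024,0.19,0,0,0,0.065,1],[-0.024,0.22,0,0,0,0.065,1],[-0.024,0.23,0,0,0,0.065,1],[-0.024,0.23,0,0,0,0.065,1],[-0.024,0.23,0,0,0,0.065,1]]}}

```text
clock: 14.75
position: [0.5545, 0.342, 0.1242]
tool_rot: [-3.141, 0.001, 1.466]
force: [0.6, -0.4, -1.6]
grip_width: 0.0092
finger_force: 49.1
```

```bash
python3 -c "
from h import *
st(); go(.5565,.343,.029,1.466)"
```

```text
14.75 [0.5545 0.342  0.1242] [-3.141e+00  1.000e-03  1.466e+00] q [-0.28  0.74 -0.57  1.59  0.46  0.95 -1.11] F [ 0.6 -0.4 -1.6] w 0.0092 f 49.1
d [0.0025 0.0037 0.1903] r [-0.0002  0.0005 -0.0001]
```

>>> {"method": "play_rows", "body": {"deltas": [[0.002,0.003,0.03,0,0,0,1],[0.002,0.003,0.06,0,0,0,1],[0.002,0.003,0.09,0,0,0,1],[0.002,0.003,0.12,0,0,0,1],[0.002,0.003,0.145,0,0,0,1],[0.002,0.003,0.165,0,0,0,1],[0.002,0.003,0.18,0,0,0,1],[0.002,0.003,0.18,0,0,0,1]]}}

```text
clock: 15.55
position: [0.5567, 0.3425, 0.0336]
tool_rot: [-3.141, 0.001, 1.465]
force: [-0.1, 0.1, -1.1]
grip_width: 0.0097
finger_force: 49.1
```

```bash
python3 -c "
from h import *
st(); go(.5565,.343,.029,1.466)"
```

```text
15.55 [0.5567 0.3425 0.0336] [-3.141e+00  1.000e-03  1.465e+00] q [-0.32  0.86 -0.51  1.62  0.54  0.81 -1.17] F [-0.1  0.1 -1.1] w 0.0097 f 49.1
d [ 0.0009 -0.0005  0.0093] r [-0.0001  0.0006 -0.0003]
```

>>> {"method": "play_rows", "body": {"deltas": [[0,0,0.004,0,0,0,1],[0,0,0.008,0,0,0,1],[0,0,0.01,0,0,0,1],[0,0,0.01,0,0,0,1]]}}

```text
clock: 15.95
position: [0.5571, 0.3429, 0.0299]
tool_rot: [3.141, 0.0, 1.465]
force: [-0.4, 0.3, 1.0]
grip_width: 0.0093
finger_force: 49.2
```

>>> {"method": "play_rows", "body": {"deltas": [[0,0,0,0,0,0,0.9],[0,0,0,0,0,0,0.8],[0,0,0,0,0,0,0.6],[0,0,0,0,0,0,0.5],[0,0,0,0,0,0,0.5],[0,0,0,0,0,0,0.5]]}}

```text
clock: 16.55
position: [0.5571, 0.3428, 0.0297]
tool_rot: [3.141, 0.001, 1.465]
force: [-0.1, 0.7, 0.2]
grip_width: 0.0426
finger_force: 0.0
```

>>> {"method": "play_rows", "body": {"deltas": [[0,0,-0.03,0,0,0,0.5],[0,0,-0.07,0,0,0,0.5],[0,0,-0.13,0,0,0,0.5],[0,0,-0.2,0,0,0,0.5],[0,0,-0.26,0,0,0,0.4],[0,0,-0.28,0,0,0,0.4],[0,0,-0.28,0,0,0,0.4]]}}

```text
clock: 17.25
position: [0.5575, 0.3432, 0.1719]
tool_rot: [3.138, -0.001, 1.465]
force: [-0.1, -0.8, -0.2]
grip_width: 0.0512
finger_force: 0.0
```

```bash
python3 -c "
from h import *
st(); go(.4809,.1495,.16,.114)"
```

```text
17.25 [0.5575 0.3432 0.1719] [ 3.138e+00 -1.000e-03  1.465e+00] q [-0.27  0.69 -0.59  1.55  0.43  1.03 -1.08] F [-0.1 -0.8 -0.2] w 0.0512 f 0.0
d [-0.4015 -0.1116  0.023 ] r [ 0.0009 -0.0015  0.6451]
```

>>> {"method": "play_rows", "body": {"deltas": [[-0.03,-0.03,0,0,0,0.06,0.4],[-0.07,-0.07,0,0,0,0.13,0.4],[-0.12,-0.1,0,0,0,0.2,0.4],[-0.17,-0.112,0,0,0,0.27,0.4],[-0.22,-0.112,0,0,0,0.34,0.4],[-0.27,-0.112,0,0,0,0.41,0.4],[-0.32,-0.112,0,0,0,0.48,0.4],[-0.37,-0.112,0,0,0,0.55,0.4],[-0.4,-0.112,0,0,0,0.62,0.4],[-0.4,-0.112,0.02,0,0,0.645,0.4]]}}

```text
clock: 18.25
position: [0.4801, 0.1474, 0.1597]
tool_rot: [3.14, -0.001, 0.106]
force: [-0.2, 0.7, -0.5]
grip_width: 0.0514
finger_force: 0.0
```

>>> {"method": "play_rows", "body": {"deltas": [[0,0,0,0,0,0,0.4],[0,0,0,0,0,0,0.4]]}}

```text
clock: 18.45
position: [0.4798, 0.15, 0.1593]
tool_rot: [3.141, 0.001, 0.117]
force: [1.0, 0.2, 0.6]
grip_width: 0.051
finger_force: 0.0
```

```bash
python3 -c "
from h import *
st(); go(.4809,.1495,.04,.114)
a=grab_frame('side')[170:390,150:350,::-1]; b=grab_frame('top')[170:230,170:225,::-1]
z=lambda i,f:cv2.resize(i,None,fx=f,fy=f,interpolation=cv2.INTER_CUBIC)
C=np.zeros((550,800,3),np.uint8);C[:,:500]=z(a,2.5);C[:300,500:775]=z(b,5);cv2.imwrite('pics/g5.png',C)"
```

```text
18.45 [0.4798 0.15   0.1593] [3.141e+00 1.000e-03 1.170e-01] q [-0.2   0.44 -0.29  1.98  0.18  0.75 -2.05] F [1.  0.2 0.6] w 0.051 f 0.0
d [0.0023 0.0011 0.2386] r [0.0004 0.0003 0.0014]
```

View pics/g5.png

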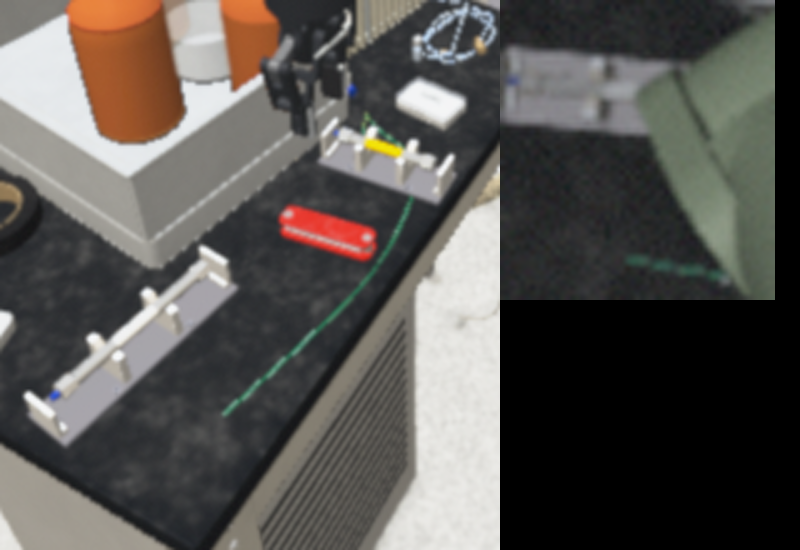

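The long column now lies in both saddles between the stops, from its blue end at (55,395) to its far end at (210,262). Next come the hex keys.

>>> {"method": "play_rows", "body": {"deltas": [[0.002,0.001,0.06,0,0,0.001,0.4],[0.002,0.001,0.13,0,0,0.001,0.4],[0.002,0.001,0.19,0,0,0.001,0.4],[0.002,0.001,0.24,0,0,0.001,0.4],[0.002,0.001,0.27,0,0,0.001,0.4],[0.002,0.001,0.28,0,0,0.001,0.4],[0.002,0.001,0.28,0,0,0.001,0.4]]}}

```text
clock: 19.25
position: [0.4811, 0.1496, 0.0195]
tool_rot: [3.141, 0.0, 0.113]
force: [-0.4, -0.2, -0.7]
grip_width: 0.0516
finger_force: 0.0
```

```bash
python3 -c "
from h import *
st(); go(.4809,.1495,.005,.114)"
```

```text
19.25 [0.4811 0.1496 0.0195] [3.141 0.    0.113] q [-0.27  0.68 -0.2   2.04  0.29  0.44 -2.15] F [-0.4 -0.2 -0.7] w 0.0516 f 0.0
d [-0.0005  0.0001  0.029 ] r [ 0.0003  0.0001 -0.0004]
```

>>> {"method": "play_rows", "body": {"deltas": [[0,0,0.01,0,0,0,0.4],[0,0,0.02,0,0,0,0.4],[0,0,0.028,0,0,0,0.4],[0,0,0.028,0,0,0,0.5],[0,0,0.028,0,0,0,0.6],[0,0,0.028,0,0,0,0.8],[0,0,0.028,0,0,0,1],[0,0,0.028,0,0,0,1],[0,0,0.028,0,0,0,1],[0,0,0.028,0,0,0,1]], "newtons": 50}}

```text
clock: 20.25
position: [0.4814, 0.1494, 0.0061]
tool_rot: [3.141, -0.001, 0.112]
force: [-1.6, 0.4, 5.7]
grip_width: 0.0241
finger_force: 48.8
```

>>> {"method": "play_rows", "body": {"deltas": [[0,0,-0.02,0,0,0,1],[0,0,-0.06,0,0,0,1],[0,0,-0.11,0,0,0,1],[0,0,-0.16,0,0,0,1],[0,0,-0.21,0,0,0,1],[0,0,-0.25,0,0,0,1],[0,0,-0.25,0,0,0,1]]}}

```text
clock: 20.95
position: [0.4824, 0.1498, 0.1336]
tool_rot: [-3.141, -0.005, 0.112]
force: [0.5, 0.9, -2.1]
grip_width: 0.0246
finger_force: 49.4
```

```bash
python3 -c "
from h import *
st(); go(.4892,-.3445,.13,-.146)"
```

```text
20.95 [0.4824 0.1498 0.1336] [-3.141 -0.005  0.112] q [-0.21  0.48 -0.28  1.99  0.2   0.69 -2.07] F [ 0.5  0.9 -2.1] w 0.0246 f 49.4
d [-0.097   0.9838  0.0066] r [-0.0004 -0.0022  0.1232]
```

>>> {"method": "play_rows", "body": {"deltas": [[-0.03,0.04,0,0,0,0,1],[-0.06,0.1,0,0,0,0.01,1],[-0.08,0.17,0,0,0,0.02,1],[-0.1,0.24,0,0,0,0.03,1],[-0.11,0.31,0,0,0,0.04,1],[-0.12,0.38,0,0,0,0.05,1],[-0.125,0.45,0,0,0,0.06,1],[-0.13,0.52,0,0,0,0.07,1],[-0.135,0.59,0,0,0,0.08,1],[-0.14,0.66,0,0,0,0.09,1]]}}

```text
clock: 21.95
position: [0.4481, -0.1877, 0.1306]
tool_rot: [3.141, -0.0, -0.077]
force: [0.2, 0.4, -1.3]
grip_width: 0.0248
finger_force: 49.4
```

```bash
python3 -c "
from h import *
st(); go(.4892,-.3445,.11,-.146)"
```

```text
21.95 [ 0.4481 -0.1877  0.1306] [ 3.141 -0.    -0.077] q [ 0.43  0.46 -0.2   2.04  0.15  0.65 -1.52] F [ 0.2  0.4 -1.3] w 0.0248 f 49.4
d [0.106  0.3062 0.0413] r [ 0.0002 -0.      0.0329]
```

>>> {"method": "play_rows", "body": {"deltas": [[0.01,0.06,0,0,0,0.01,1],[0.03,0.12,0,0,0,0.02,1],[0.05,0.18,0.01,0,0,0.03,1],[0.07,0.24,0.02,0,0,0.033,1],[0.09,0.28,0.03,0,0,0.033,1],[0.1,0.295,0.04,0,0,0.033,1],[0.1,0.295,0.04,0,0,0.033,1],[0.1,0.295,0.04,0,0,0.033,1]]}}

```text
clock: 22.75
position: [0.487, -0.3359, 0.1107]
tool_rot: [-3.141, 0.0, -0.145]
force: [-0.6, 0.2, -0.1]
grip_width: 0.0246
finger_force: 49.4
```

```bash
python3 -c "
from h import *
st(); go(.4892,-.3445,.05,-.146);go(.4892,-.3445,.011,-.146)"
```

```text
22.75 [ 0.487  -0.3359  0.1107] [-3.141  0.    -0.145] q [ 0.62  0.62 -0.16  1.78  0.14  0.75 -1.33] F [-0.6  0.2 -0.1] w 0.0246 f 49.4
d [0.0068 0.0164 0.1214] r [-0.0001  0.0001  0.0007]
d [0.0068 0.0164 0.1994] r [-0.0001  0.0001  0.0007]
```

>>> {"method": "play_rows", "body": {"deltas": [[0.004,0.01,0.03,0,0,0.001,1],[0.007,0.0164,0.06,0,0,0.001,1],[0.007,0.0164,0.09,0,0,0.001,1],[0.007,0.0164,0.12,0,0,0.001,1],[0.007,0.0164,0.14,0,0,0.001,1],[0.007,0.0164,0.16,0,0,0.001,1],[0.007,0.0164,0.175,0,0,0.001,1],[0.007,0.0164,0.185,0,0,0.001,1],[0.007,0.0164,0.19,0,0,0.001,1],[0.007,0.0164,0.19,0,0,0.001,1]]}}

```text
clock: 23.75
position: [0.4896, -0.3459, 0.0159]
tool_rot: [3.141, -0.001, -0.147]
force: [-0.5, 0.8, -0.9]
grip_width: 0.0243
finger_force: 49.4
```

```bash
python3 -c "
from h import *
st(); go(.4892,-.3445,.011,-.146)"
```

```text
23.75 [ 0.4896 -0.3459  0.0159] [ 3.141e+00 -1.000e-03 -1.470e-01] q [ 0.61  0.78 -0.14  1.8   0.17  0.58 -1.35] F [-0.5  0.8 -0.9] w 0.0243 f 49.4
d [-0.0013 -0.0026  0.0099] r [ 0.0002 -0.0003 -0.0007]
```

>>> {"method": "play_rows", "body": {"deltas": [[0,0,0.004,0,0,0,1],[0,0,0.008,0,0,0,1],[0,0,0.01,0,0,0,1],[0,0,0.01,0,0,0,1]]}}

```text
clock: 24.15
position: [0.4896, -0.3459, 0.011]
tool_rot: [3.141, -0.001, -0.147]
force: [-0.6, 0.4, -0.9]
grip_width: 0.0243
finger_force: 49.4
```

>>> {"method": "play_rows", "body": {"deltas": [[0,0,0,0,0,0,0.65],[0,0,0,0,0,0,0.55],[0,0,0,0,0,0,0.5],[0,0,0,0,0,0,0.5],[0,0,0,0,0,0,0.5]]}}

```text
clock: 24.65
position: [0.4897, -0.3459, 0.0111]
tool_rot: [3.141, -0.001, -0.147]
force: [-0.4, 0.5, 0.1]
grip_width: 0.0424
finger_force: 0.0
```

>>> {"method": "play_rows", "body": {"deltas": [[0,0,-0.03,0,0,0,0.5],[0,0,-0.07,0,0,0,0.5],[0,0,-0.13,0,0,0,0.5],[0,0,-0.19,0,0,0,0.4],[0,0,-0.22,0,0,0,0.3],[0,0,-0.22,0,0,0,0.2],[0,0,-0.22,0,0,0,0.2]]}}

```text
clock: 25.35
position: [0.4894, -0.3458, 0.1211]
tool_rot: [3.141, -0.001, -0.147]
force: [-0.4, -0.2, 0.0]
grip_width: 0.0682
finger_force: 0.0
```

```bash
python3 -c "
from h import *
st(); go(.4867,-.0863,.11,-.105)"
```

```text
25.35 [ 0.4894 -0.3458  0.1211] [ 3.141e+00 -1.000e-03 -1.470e-01] q [ 0.63  0.62 -0.16  1.76  0.14  0.78 -1.32] F [-0.4 -0.2  0. ] w 0.0682 f 0.0
d [-0.0816 -0.5125  0.0218] r [ 0.0003 -0.0004 -0.0203]
```

>>> {"method": "play_rows", "body": {"deltas": [[-0.03,-0.06,0,0,0,0,0.2],[-0.05,-0.13,0,0,0,0,0.2],[-0.07,-0.2,0,0,0,-0.01,0.2],[-0.08,-0.28,0,0,0,-0.02,0.2],[-0.0816,-0.36,0,0,0,-0.02,0.2],[-0.0816,-0.44,0,0,0,-0.02,0.2],[-0.0816,-0.5,0,0,0,-0.02,0.2],[-0.0816,-0.5125,0.01,0,0,-0.02,0.2],[-0.0816,-0.5125,0.02,0,0,-0.02,0.2],[-0.0816,-0.5125,0.02,0,0,-0.02,0.2]]}}

```text
clock: 26.35
position: [0.486, -0.0873, 0.1097]
tool_rot: [3.141, 0.001, -0.106]
force: [-0.5, -0.2, 0.2]
grip_width: 0.0681
finger_force: 0.0
```

```bash
python3 -c "
from h import *
st(); go(.4867,-.0863,.02,-.105); go(.4867,-.0863,.001,-.105)
a=grab_frame('side')[110:230,290:420,::-1]; b=grab_frame('top')[180:240,385:465,::-1]
z=lambda i,f:cv2.resize(i,None,fx=f,fy=f,interpolation=cv2.INTER_CUBIC)
C=np.zeros((540,800,3),np.uint8);C[:240,:260]=z(a,2);C[:540,260:800]=z(b,9)[:,:540];cv2.imwrite('pics/g6.png',C)
C[:540,:520]=cv2.resize(a,(520,480))[:540].shape and np.vstack([z(a,4),np.zeros((60,520,3),np.uint8)]);C[:240,480:800]=z(b,4);cv2.imwrite('pics/g6.png',C)"
```

```text
26.35 [ 0.486  -0.0873  0.1097] [ 3.141e+00  1.000e-03 -1.060e-01] q [ 0.2   0.5  -0.18  2.04  0.16  0.62 -1.77] F [-0.5 -0.2  0.2] w 0.0681 f 0.0
d [ 0.0015 -0.0024  0.1793] r [ 0.0005  0.0007 -0.0006]
d [ 0.0015 -0.0024  0.2173] r [ 0.0005  0.0007 -0.0006]
```

View pics/g6.png

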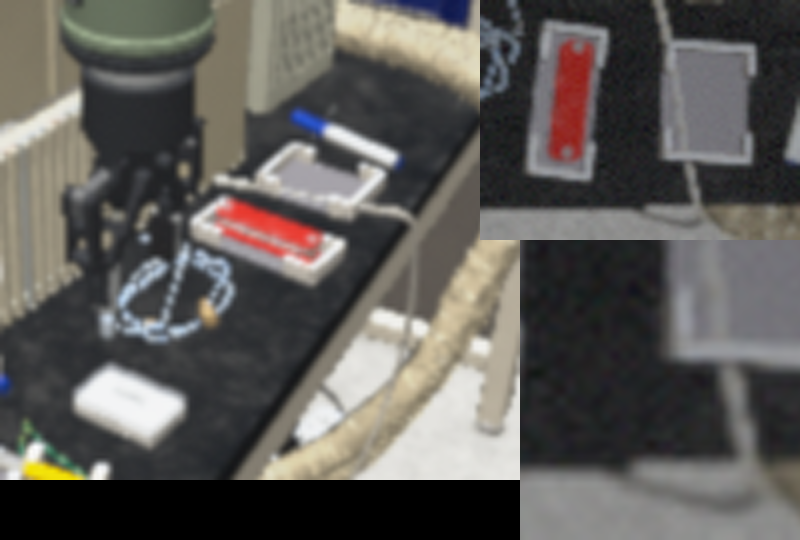

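The hex keys lie flat inside the key bay. The case and the open case bay are as measured. I'll grasp the case now.

>>> {"method": "play_rows", "body": {"deltas": [[0.001,-0.001,0.05,0,0,0,0.2],[0.0015,-0.0024,0.1,0,0,0,0.2],[0.0015,-0.0024,0.15,0,0,0,0.2],[0.0015,-0.0024,0.18,0,0,0,0.2],[0.0015,-0.0024,0.2,0,0,0,0.2],[0.0015,-0.0024,0.21,0,0,0,0.2],[0.0015,-0.0024,0.215,0,0,0,0.2],[0.0015,-0.0024,0.215,0,0,0,0.2]]}}

```text
clock: 27.25
position: [0.488, -0.0855, 0.0036]
tool_rot: [3.141, -0.001, -0.106]
force: [-0.1, -0.0, 0.1]
grip_width: 0.0683
finger_force: 0.0
```

>>> {"method": "play_rows", "body": {"deltas": [[0,0,0,0,0,0,0.3],[0,0,0,0,0,0,0.4],[0,0,0,0,0,0,0.5],[0,0,0,0,0,0,0.6],[0,0,0,0,0,0,0.6],[0,0,0,0,0,0,0.6]], "newtons": 40}}

```text
clock: 27.85
position: [0.4881, -0.0854, 0.0039]
tool_rot: [3.141, -0.002, -0.106]
force: [-1.0, -0.1, 7.4]
grip_width: 0.0453
finger_force: 40.3
```

>>> {"method": "play_rows", "body": {"deltas": [[0,0,-0.02,0,0,0,0.7],[-0.01,0,-0.06,0,0,0,0.7],[-0.03,0.01,-0.11,0,0,0,0.7],[-0.05,0.03,-0.16,0,0,0,0.7],[-0.06,0.08,-0.2,0,0,0,0.7],[-0.06,0.14,-0.22,0,0,0,0.7],[-0.06,0.21,-0.22,0,0,0,0.7],[-0.06,0.28,-0.22,0,0,0,0.7],[-0.06,0.35,-0.22,0,0,0,0.7],[-0.06,0.42,-0.22,0,0,0,0.7]]}}

```text
clock: 28.85
position: [0.4354, -0.2924, 0.1144]
tool_rot: [3.141, -0.001, -0.106]
force: [0.4, 0.5, -0.1]
grip_width: 0.0452
finger_force: 41.7
```

```bash
python3 -c "
from h import *
st(); go(.4856,-.4618,.10,-.086)"
```

```text
28.85 [ 0.4354 -0.2924  0.1144] [ 3.141e+00 -1.000e-03 -1.060e-01] q [ 0.62  0.53 -0.19  1.96  0.16  0.66 -1.35] F [ 0.4  0.5 -0.1] w 0.0452 f 41.7
d [0.1355 0.3264 0.0292] r [ 0.0004 -0.0006 -0.0093]
```

>>> {"method": "play_rows", "body": {"deltas": [[0.01,0.07,0,0,0,0,0.7],[0.03,0.13,0,0,0,0,0.7],[0.06,0.19,0,0,0,-0.005,0.7],[0.09,0.25,0,0,0,-0.009,0.7],[0.11,0.29,0.01,0,0,-0.009,0.7],[0.125,0.306,0.02,0,0,-0.009,0.7],[0.13,0.306,0.03,0,0,-0.009,0.7],[0.13,0.306,0.03,0,0,-0.009,0.7],[0.13,0.306,0.03,0,0,-0.009,0.7]]}}

```text
clock: 29.75
position: [0.4843, -0.4486, 0.0987]
tool_rot: [-3.142, -0.0, -0.086]
force: [0.3, 0.1, -1.4]
grip_width: 0.0447
finger_force: 41.6
```

```bash
python3 -c "
from h import *
st(); go(.4866,-.4618,.009,-.086)"
```

```text
29.75 [ 0.4843 -0.4486  0.0987] [-3.142 -0.    -0.086] q [ 0.78  0.73 -0.18  1.6   0.17  0.83 -1.13] F [ 0.3  0.1 -1.4] w 0.0447 f 41.6
d [0.0067 0.0259 0.1795] r [-0.     -0.0001  0.0002]
```

>>> {"method": "play_rows", "body": {"deltas": [[0.003,0.012,0.02,0,0,0,0.7],[0.0067,0.0255,0.04,0,0,0,0.7],[0.0067,0.0255,0.07,0,0,0,0.7],[0.0067,0.0255,0.1,0,0,0,0.7],[0.0067,0.0255,0.12,0,0,0,0.7],[0.0067,0.0255,0.14,0,0,0,0.7],[0.0067,0.0255,0.15,0,0,0,0.7],[0.0067,0.0255,0.16,0,0,0,0.7],[0.0067,0.0255,0.165,0,0,0,0.7],[0.0067,0.0255,0.165,0,0,0,0.7]]}}

```text
clock: 30.75
position: [0.4866, -0.463, 0.0161]
tool_rot: [3.141, -0.001, -0.087]
force: [-1.1, -0.2, 0.4]
grip_width: 0.0452
finger_force: 41.6
```

```bash
python3 -c "
from h import *
st(); go(.4866,-.4618,.0085,-.086)"
```

```text
30.75 [ 0.4866 -0.463   0.0161] [ 3.141e+00 -1.000e-03 -8.700e-02] q [ 0.78  0.86 -0.17  1.59  0.19  0.71 -1.14] F [-1.1 -0.2  0.4] w 0.0452 f 41.6
d [-0.0003 -0.0024  0.0151] r [ 0.0003 -0.0004 -0.0003]
```

>>> {"method": "play_rows", "body": {"deltas": [[0,-0.002,0.005,0,0,0,0.7],[0,-0.002,0.01,0,0,0,0.7],[0,-0.002,0.015,0,0,0,0.7],[0,-0.002,0.015,0,0,0,0.7],[0,-0.002,0.015,0,0,0,0.7]]}}

```text
clock: 31.25
position: [0.4867, -0.462, 0.0086]
tool_rot: [3.141, -0.001, -0.087]
force: [0.2, 0.3, 0.2]
grip_width: 0.0448
finger_force: 41.6
```

>>> {"method": "play_rows", "body": {"deltas": [[0,0,0,0,0,0,0.42],[0,0,0,0,0,0,0.35],[0,0,0,0,0,0,0.3],[0,0,0,0,0,0,0.25],[0,0,0,0,0,0,0.25]]}}

```text
clock: 31.75
position: [0.4867, -0.462, 0.0086]
tool_rot: [3.141, -0.001, -0.087]
force: [0.1, -0.3, -0.2]
grip_width: 0.0642
finger_force: 0.0
```

>>> {"method": "play_rows", "body": {"deltas": [[0,0,-0.03,0,0,0,0.25],[0,0,-0.07,0,0,0,0.25],[0,0,-0.13,0,0,0,0.25],[0,0,-0.2,0,0,0,0.25],[0,0,-0.26,0,0,0,0.25],[-0.05,0.03,-0.3,0,0,0,0.25],[-0.13,0.06,-0.32,0,0,0,0.25],[-0.2,0.1,-0.34,0,0,0,0.25],[-0.25,0.12,-0.34,0,0,0,0.25],[-0.25,0.12,-0.34,0,0,0,0.25]]}}

```text
clock: 32.75
position: [0.3526, -0.5131, 0.1802]
tool_rot: [3.139, 0.0, -0.092]
force: [0.1, -0.6, -0.1]
grip_width: 0.0642
finger_force: 0.0
```

>>> {"method": "play_rows", "body": {"deltas": [[-0.03,0.04,0,0,0,0,0.25],[-0.08,0.08,0,0,0,0,0.25],[-0.14,0.12,0,0,0,0,0.25],[-0.2,0.15,0,0,0,0,0.25],[-0.26,0.18,0,0,0,0,0.25],[-0.28,0.19,0,0,0,0,0.25],[-0.28,0.19,0,0,0,0,0.25]]}}

```text
clock: 33.45
position: [0.2079, -0.5939, 0.1792]
tool_rot: [3.14, -0.001, -0.089]
force: [1.0, 0.5, -1.3]
grip_width: 0.0641
finger_force: 0.0
```

```bash
python3 -c "
from h import *
st()
a=grab_frame('side')[125:205,300:400,::-1]; b=grab_frame('top')[175:235,165:325,::-1];c=grab_frame('top')[180:235,385:465,::-1]; d=grab_frame('side')[210:350,150:350,::-1]
z=lambda i,f:cv2.resize(i,None,fx=f,fy=f,interpolation=cv2.INTER_CUBIC)
C=np.zeros((600,800,3),np.uint8);C[:240,:300]=z(a,3);C[:220,320:640]=z(c,4);C[360:600]=z(b,5)[30:270];C[220:360,600:800]=d;cv2.imwrite('pics/fin.png',C)"
```

```text
33.45 [ 0.2079 -0.5939  0.1792] [ 3.14e+00 -1.00e-03 -8.90e-02] q [ 1.26  0.59 -0.19  1.63  0.13  0.93 -0.63] F [ 1.   0.5 -1.3] w 0.0641 f 0.0
```

View pics/fin.png

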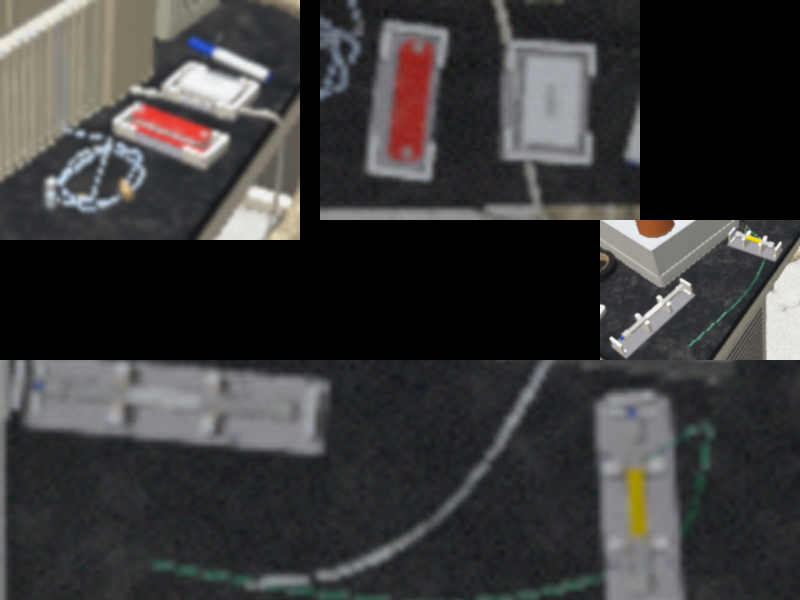

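Everything looks seated. I'll check the offsets from the last picture's pixels: long column blue tip at crop (38,383), short column tip at (631,411), keys centre at (411,100) and case centre at (552,100).

```bash
python3 -c "
from h import *
S={'L tip':(165+38/5,175+(383-360+30)/5,.032),'L end':(165+298/5,175+(408-360+30)/5,.032),'S tip':(165+631/5,175+(411-360+30)/5,.032),'keys':(385+(411-320)/4,180+100/4,.02),'keyLow':(385+(406-320)/4,180+101/4,.018),'case':(385+(552-320)/4,180+101/4,.023),'bay':(385+(549-320)/4,180+101/4,.018)}
for k,v in S.items(): print(k,p2w('top',*v).round(4))
print('L tip exp',.5551+.106*.086,.3408+.0855,'S tip exp',.4804+.061,.0335+.0026)
st()"
```

```text
L tip [0.5662 0.4234 0.032 ]
L end [0.5463 0.2533 0.032 ]
S tip [0.5399 0.0352 0.032 ]
keys [ 0.4877 -0.3485  0.02  ]
keyLow [ 0.4871 -0.3447  0.018 ]
case [ 0.4843 -0.4644  0.023 ]
bay [ 0.4847 -0.4633  0.018 ]
L tip exp 0.564216 0.4263 S tip exp 0.5414 0.0361
33.65 [ 0.211  -0.5927  0.1787] [ 3.141e+00 -1.000e-03 -8.500e-02] q [ 1.26  0.59 -0.19  1.63  0.13  0.93 -0.63] F [0.2 0.8 0.5] w 0.0641 f 0.0
```

All four pieces are within 5 mm of their seats, well inside tolerance, so I'm handing in.

```bash
python3 -c "
from workcell import *
print(job_done())"
```

```text
the job is handed in; nothing more can be done
None
```

Handed in after about 34 s of robot time: both columns lie in their own cradles, the hex key set and ferrule case lie in their bays, all let go of and within about 5 mm of their seats in the last pictures; the hand-in call gave no verdict.

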